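# Clamp a phone in the bonding jig with the click wrench

### The arm

A 6-joint arm with a two-finger parallel gripper is mounted at the origin on the work surface. World frame = base frame: x ahead of the robot, y to its left, z up, the work surface at z = 0. Lengths are in mm, angles in rad, forces in N, time in s.
With the tool pointing down it reaches from about 350 to 775 mm from the base axis. Payload 7.3 kg.
Tool frame: the origin (TCP) lies between the finger pads; the fingertips stand 14 mm ahead of it and the grasp point (between the pads) lies 5 mm behind it; z points along the fingers, y is the line along which they close (so a half turn about z gives the same grasp; the last joint's range is limited). The gripper opens to 92 mm and grips with 3 to 60 N. Pads are 19 mm wide; open, the fingers measure 130 mm over their backs; the gripper's body (75 mm by 190 mm) begins 47 mm behind the grasp point.
Start: joints at [-1.472, 0.342, 1.524, -0, 1.275, -0.146], TCP at [127.262, -509.36, 240.741] pointing down, gripper open.
Joint ranges: [-2.53, 2.53], [-0.77, 2.02], [0.04, 2.7], [-1, 4.14], [0.28, 2.66], [-3.11, 3.11]. Speed limits (rad/s): [2.57, 2.57, 3.14, 3.14, 3.14, 3.14].

### API

Orientations are given as [roll, pitch, yaw] about the fixed x, y, z axes, in that order (R = Rz(yaw) Ry(pitch) Rx(roll)).
In Python, from plant import get_obs, cams, close_job gives the robot as it stands. The module is installed in compiled form; this text tells all that it offers.
- The arm moves only by the shell command python3 -m creep 'ROWS'. ROWS is JSON, a list of rows, each an object of numbers: "hand": the opening, from 0 (shut) to 1 (fully open); "tx", "ty", "tz": the shift along the tool's x, y, z in m; "spin": the turn about the tool's z in degrees. In form: [{"hand": .., "tx": .., "ty": .., "tz": .., "spin": ..}, ...]. A call has 1 to 5 rows; each row shifts and turns the commanded pose from where the row before left it, along the tool's axes as they then stand; what a row does not reach is not made up. A row lasts 1/8 s, in which the tool goes at most 62.5 mm and 10.7 degrees, less where a joint would pass 70% of its speed; a pose out of reach is approached as far as the arm can. A call is refused whole if a number of a shift passes 0.0625 or a number of a turn 10.7, either way. A call with a gripper value outside its range is refused whole. The fingers move at their own pace and stop on an object; the grip force is fixed at half the most. Time passes only in rows, so rows that do not move let the fingers close. It gives the time, the measured TCP pose, the force, the opening and the grip force at its end, in the units of the state.
- get_obs(): the state, without advancing time (a new reading comes with each control period).
- cams.capture(name): name is "scene" or "top" or "wrist"; returns a dict with "color" (400x640x3 uint8, red, green, blue), "K" (3x3 intrinsics, pixels), "R" (3x3) and "t" (3): a world point X has camera coordinates R X + t. Camera axes: x right, y down, z forward; pixel columns grow to the right and rows downward; lengths in mm; the calibration is good to about 2 mm. A picture is of the moment at which its call begins. There is no depth.
- close_job(): hands the job in; it is judged then, once.
The state is a dict: "time": time; "joint_positions": joint angles; "dq": joint speeds; "tau": joint torques, N m; "tool_pos": TCP position; "tcp_rot": TCP orientation; "contact_force": force on the tool from outside, world axes, zero at the start; "moment": the same for the moment, N m; "grip_width": finger opening in mm; "finger_force": force on a finger pad.
Only numpy, scipy, OpenCV 4.12 (cv2) and the standard library are available. Lean on these libraries where they do the work, as an engineer would, in place of code of your own. Each camera call takes 0.05 s, during which the arm holds its last target. There are 200 camera calls.

### The job

Slide the phone tray into the blue clamping jig until it is fully home against its stop. Then tighten the jig's clamp by swinging the torque wrench clockwise until it clicks (breaks over), stop at once without pushing on past the click, and let go of it, leaving the clamp tight and the tray home. Leave the other things on the mat where they are.

Things in the scene. Friction and masses are not known exactly. Their poses are not given: they have to be found in the camera images.
- jig: Clamping jig fixed to the bench: aluminium base plate 180 (x) x 240 (y) x 12 mm, over its middle a blue portal (beam 172 mm long in x, 48 mm wide in y, top 95 mm above the bench). Origin on the bench under the portal's centre and the spindle; z up. The phone tray slides along jig y through the portal and stands out on its -y side; the wrench lies over its +y side.
- tray (a joint): How far the black phone tray stands out of the jig, in m: 0 = fully home against the stop, up to 0.1 = pulled out towards the jig's -y. To close it, move it towards the jig's +y. Slides with about 2 N of friction and stays where it is left.
- tray_post (a point): On the axis of the tray's orange upright post (20 mm diameter, top 63 mm above the bench), 49 mm above the bench. The tray beside the post is 21 mm above the bench, the phone on it 29.5 mm; the phone's edge is 38 mm from the post's axis, towards the jig. With the tray home this point is at x 0, y -112 mm in the jig's frame.
- wrench_axis (a point): On the vertical turning axis of spindle and wrench, at the middle of the wrench's steel head (42 mm diameter, 105 to 125 mm above the bench; the spindle's end stands up through it to 132 mm). Red marks on the head and on the spindle's end line up unless the wrench is broken over.
- wrench_grip (a point): Middle of the wrench's black handle, a level round bar 24 mm thick, 98 to 186 mm out from the spindle axis; this point is on its centre line, 140 mm out, 115 mm above the bench. Frame: x outward along the handle, z up. Under the handle nothing rises above 30 mm. The wrench cannot come off the spindle; it swings level about it.
- spindle (a joint): Clamp spindle angle in rad, growing clockwise from above (tightening). Starts between 0 and 0.45; turns against 0.4 N m friction (3 N at the handle's middle) to a hard stop at 0.95, where its foot bears on the phone. The handle points at 2.17 - spindle - click rad, counter-clockwise from jig x. The spindle stays where left, but turns back if the handle is pulled back.
- click (a joint): Break-over of the handle against the spindle, rad, clockwise: 0 until it clicks. With the spindle at its stop, past 1.2 N m (8.5 N at the handle's middle) the handle gives way and its torque falls, to 0.7 N m at the end stop, 0.26 rad. Clicked from 0.05; beyond 0.17 is pushed too far. Springs back to 0 when let go.
- spare_phone: Loose phone lying flat, 72 x 148 x 8 mm, origin under its centre. Bystander.
- driver: Loose yellow-handled screwdriver lying on the mat, 150 mm long. Bystander.
- flux_jar: Small closed jar, 44 mm diameter, 50 mm tall, standing; origin under its centre. Bystander.

How it is judged (in metres and radians):
On the way, in this order (a step that is already met when the one before it is completed fails the run):
1. the tray is fully home (within 3 mm of its stop) before the clamp is tightened (value of joint tray below 0.003 m and value of joint spindle below 0.55 rad), for 0.2 s.
2. the wrench clicks: it breaks over by more than 0.05 rad with the spindle at its stop (value of joint click above 0.05 rad and value of joint spindle above 0.92 rad and value of joint tray below 0.003 m), for 0.04 s.
At the end, for the whole second after the job is handed in: The tray is within 3 mm of its stop, the clamp spindle is still tight (above 0.90 of 0.95 rad), and the wrench has sprung back (break-over angle below 0.03 rad) and is at rest (value of joint tray below 0.003 m and value of joint spindle above 0.9 rad and value of joint click below 0.03 rad and not (velocity of joint spindle above 0.05 rad/s)); the robot touches nothing.
It fails at once if the wrench is pushed on past the click (break-over beyond 0.17 rad) (value of joint click above 0.17 rad).
It fails at once if the clamp is tightened while the tray is not home (value of joint spindle above 0.55 rad and value of joint tray above 0.006 m).
It fails at once if the spare phone, the screwdriver or the jar is moved by more than 30 mm (distance of any of spare_phone, driver, flux_jar from where it was at the start of the episode above 0.03 m).
It also fails if it takes over 51 s, if anything falls off the work surface, if the arm or the gripper's body presses on something with over 40 N, if the wrist force passes 120 N, or if a joint passes its speed limit or range.

## Working session

There is one attempt and no reset: what is moved stays moved. The work goes in short steps, Python scripts to look and compute and a shell command to move; the robot and the scene stay as the last step left them, time stands still between calls to the robot, and variables do not carry over. Pictures are saved under pics/ and viewed, at most 10 in all, crops included, and the job is handed in when it is done.

```bash
mkdir -p pics; cat > h.py <<'E'
import numpy as np, cv2
from plant import get_obs, cams
def cap(n,tag):
    c=cams.capture(n); cv2.imwrite(f'pics/{tag}.png',cv2.cvtColor(c['color'],cv2.COLOR_RGB2BGR)); np.savez(f'pics/{tag}.npz',**c); return c
def ray(c,u,v):
    K,R,t=(np.array(c[k],float) for k in('K','R','t'))
    return -R.T@t, R.T@np.linalg.solve(K,[u,v,1.])
def onz(c,u,v,z):
    o,d=ray(c,u,v); return o+d*(z-o[2])/d[2]
def tri(a,b):
    (o1,d1),(o2,d2)=ray(*a),ray(*b)
    s=np.linalg.lstsq(np.c_[d1,-d2],o2-o1,rcond=None)[0]
    p,q=o1+s[0]*d1,o2+s[1]*d2; return (p+q)/2,np.linalg.norm(p-q)
E
python3 - <<'E'
from h import *
a=cap('scene','s0');b=cap('top','t0')
cv2.imwrite('pics/both0.png',cv2.cvtColor(np.vstack([a['color'],b['color']]),cv2.COLOR_RGB2BGR)[:, :])
print(get_obs())
E
```

```text
{'time': 0.1, 'joint_positions': array([-1.47199586e+00,  3.42608551e-01,  1.52488489e+00, -3.57575931e-06,
        1.27541336e+00, -1.45964159e-01]), 'dq': array([-4.01229675e-05, -1.43959573e-03, -1.24896963e-03, -2.51222501e-04,
        1.49458705e-03, -4.67162638e-05]), 'tau': array([ 1.02080186e-03, -4.32004988e+01, -2.44693226e+01,  7.18912901e-02,
        5.26107650e-02, -4.73700993e-05]), 'tool_pos': array([ 127.22785703, -509.00781823,  240.15032493]), 'tcp_rot': array([-3.14029199e+00, -1.87754486e-04,  2.44765549e-01]), 'contact_force': array([ 0.5636165 ,  0.02452483, -0.54010953]), 'moment': array([ 0.02392091,  0.0493204 , -0.01506461]), 'finger_force': 0.0, 'grip_width': 91.91678761743427}
```

View pics/t0.png

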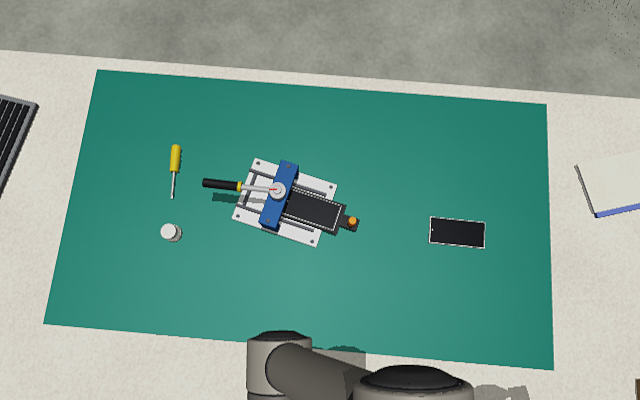

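View pics/s0.png

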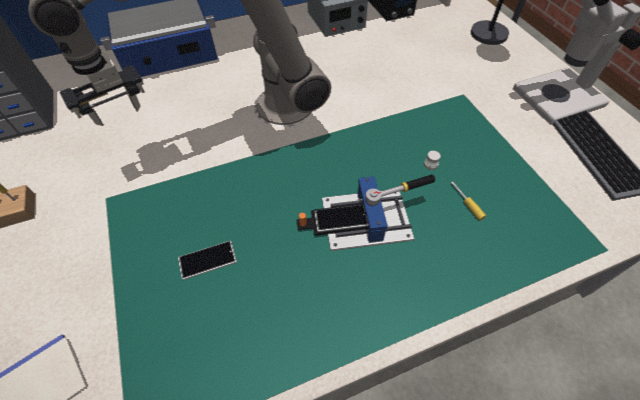

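The top view shows the post at about (352,221), the head at (277,190) and the handle from (203,183) to (240,186). In the scene view the post is at (302,218), the head at (373,196) and the handle tip at (434,180). Next I'll measure these with masks and triangulate.

```bash
python3 - <<'E'
from h import *
a=dict(np.load('pics/s0.npz'));b=dict(np.load('pics/t0.npz'))
def comps(c,lo,hi,roi):
    x0,y0,x1,y1=roi; h=cv2.cvtColor(c['color'],cv2.COLOR_RGB2HSV)
    m=np.zeros(h.shape[:2],np.uint8); m[y0:y1,x0:x1]=cv2.inRange(h,lo,hi)[y0:y1,x0:x1]
    n,l,s,ce=cv2.connectedComponentsWithStats(m); i=1+np.argmax(s[1:,4]); return l==i,s[i],ce[i]
for nm,lo,hi,ra,rb in [('orange',(3,150,80),(16,255,255),(285,200,325,235),(335,205,370,240)),
  ('yellow',(17,130,80),(35,255,255),(390,170,430,205),(225,170,255,205)),
  ('handle',(0,0,0),(180,255,45),(403,165,445,200),(195,170,240,191)),
  ('blue',(105,130,50),(125,255,255),(340,160,400,250),(245,150,310,240)),
  ('red',(0,120,80),(3,255,255),(355,180,395,210),(255,170,300,210))]:
    try:
        ma,sa,ca=comps(a,lo,hi,ra); mb,sb,cb=comps(b,lo,hi,rb)
        print(nm,sa,ca.round(1),sb,cb.round(1),*[np.round(v,1) for v in tri((a,*ca),(b,*cb))])
    except Exception as e: print(nm,e)
    if nm=='blue':
        r=cv2.minAreaRect(np.argwhere(mb)[:,::-1].astype(np.float32)); print(r, onz(b,*r[0],95))
    if nm=='handle':
        r=cv2.boxPoints(cv2.minAreaRect(np.argwhere(mb)[:,::-1].astype(np.float32))); print([onz(b,*p,115).round() for p in r])
sc=[cv2.resize(c['color'][y:y+100,x:x+190],None,fx=4,fy=4,interpolation=cv2.INTER_CUBIC)[:300*1] for c,x,y in((a,285,165),(b,190,155))]
cv2.imwrite('pics/crop.png',cv2.cvtColor(np.vstack(sc),cv2.COLOR_RGB2BGR))
E
```

```text
orange [299 213   7  13  76] [302.2 218.9] [348 220   8   6  19] [350.4 223.5] [ 520.2 -117.3   31.6] 0.3
yellow [402 182   6   9  30] [405.1 185.9] [237 181   5  11  41] [238.7 186.2] [575.7 169.8 114. ] 2.8
handle [407 175  28  15 203] [420.9 181.5] [202 179  35  12 241] [220.2 184.3] [577.4 217.9 112.2] 5.6
[array([567., 260., 115.]), array([588., 260., 115.]), array([585., 174., 115.]), array([564., 174., 115.])]
blue [358 177  29  65 745] [372.5 209.6] [258 160  40  72 995] [278.  195.4] [575.6  77.6  47. ] 1.1
((277.4539489746094, 195.109375), (20.309310913085938, 69.58602142333984), 18.74134063720703) [565.22923535  73.04409856  95.        ]
red [374 192   6   1   6] [376.5 192. ] [269 189   8   1   8] [272.5 189. ] [572.5  83.1 125.9] 0.0
```

View pics/crop.png

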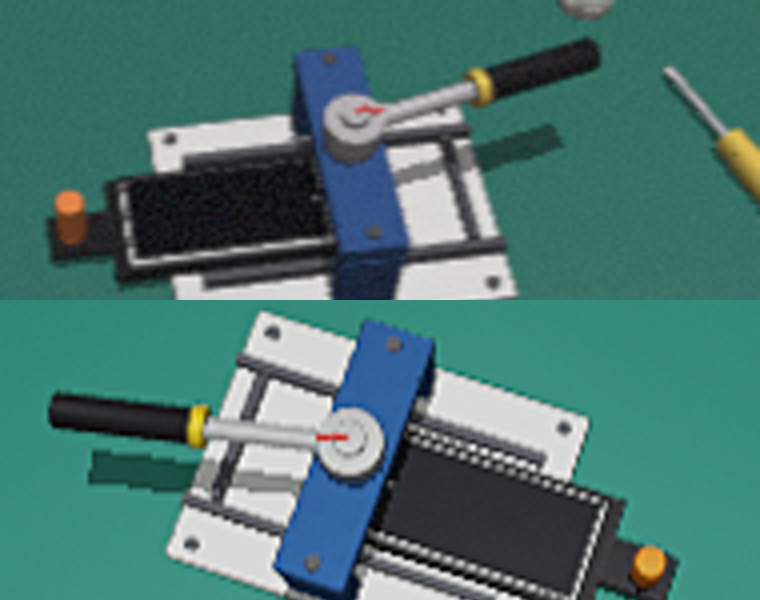

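The crop shows the post top at scene (302.3,215.3) / top (352.4,219.5), and the head top at scene (373.3,194.8) / top (277.5,190.3). Two beam screws appear at top (288.5,166) and (268,220.5), and the red marks are lined up.

```bash
python3 - <<'E'
from h import *
a=dict(np.load('pics/s0.npz'));b=dict(np.load('pics/t0.npz'))
for n,p,q in [('post',(302.3,215.3),(352.4,219.5)),('head',(373.3,194.8),(277.5,190.3)),('ring',(405.1,186.2),(239.5,186.3)),('screwA',(367.4,179.8),(288.5,166)),('screwB',(378.5,223),(268,220.5))]:
    x,e=tri((a,*p),(b,*q)); print(n,x.round(1),round(e,1))
A=onz(b,288.5,166,96);B=onz(b,268,220.5,96);d=A-B
print('screws',A.round(),B.round(),'jig x yaw',np.degrees(np.arctan2(d[1],d[0])))
H=onz(b,277.5,190.3,127);P=onz(b,352.4,219.5,63);print('head',H,'post',P)
for u,v in [(202.5,182.5),(240,186.3)]: 
    g=onz(b,u,v,115);print(g,np.degrees(np.arctan2(g[1]-H[1],g[0]-H[0])),np.linalg.norm(g-H))
E
```

```text
post [ 526.4 -118.9   60.5] 2.5
head [572.6  72.8 118.1] 2.7
ring [576.1 168.8 113.3] 4.5
screwA [600.   36.2 235.6] 7.2
screwB [ 536.6  126.1 -115.9] 18.9
screws [643.  53.  96.] [499.  89.  96.] jig x yaw -14.138201087816302
head [570.01918723  70.51057982 127.        ] post [ 525.64137538 -119.94192288   63.        ]
[576.44682074 258.56083161 115.        ] 88.04236925769852 188.5423338966954
[574.89138625 165.05696019 115.        ] 87.05002216889785 95.42932654426396
```

```bash
python3 -m creep '[{"hand":0,"spin":-10.4},{"hand":0,"spin":-10.4},{"hand":0,"spin":-10.4},{"hand":0,"spin":-10.4},{"hand":0,"spin":-10.4}]'; python3 -m creep '[{"hand":0,"spin":-10.4}]'
cat >> h.py <<'E'
def rel(target):
    from scipy.spatial.transform import Rotation as Ro
    o=get_obs(); R=Ro.from_euler('xyz',o['tcp_rot']).as_matrix()
    print('yaw',np.degrees(o['tcp_rot'][2]).round(1),'tool shift mm',(R.T@(np.array(target)-o['tool_pos'])).round(1))
E
python3 -c "
from h import *
rel([515,-165,120])"
```

```text
yaw 14.0 tool shift mm [ 459.6 -239.6  120.5]invalid input at $[0]: expected keys hand, tx, ty, tz, spin
invalid input at $[0]: expected keys hand, tx, ty, tz, spin
```

```bash
python3 -m creep '[{"hand":0,"tx":0,"ty":0,"tz":0,"spin":-10.4},{"hand":0,"tx":0,"ty":0,"tz":0,"spin":-10.4},{"hand":0,"tx":0,"ty":0,"tz":0,"spin":-10.4},{"hand":0,"tx":0,"ty":0,"tz":0,"spin":-10.4},{"hand":0,"tx":0,"ty":0,"tz":0,"spin":-10.4}]'; python3 -m creep '[{"hand":0,"tx":0,"ty":0,"tz":0,"spin":-10.4},{"hand":0,"tx":0,"ty":0,"tz":0,"spin":0}]'
python3 -c "
from h import *
rel([515,-165,120])"
```

```text
time: 0.72
tool_pos: [127.2, -509.1, 240.3]
tcp_rot: [-3.141, -0.001, 1.158]
contact_force: [0.1, 0.6, -1.0]
grip_width: 46.6
finger_force: 0.0
time: 0.98
tool_pos: [127.2, -509.2, 240.4]
tcp_rot: [-3.141, -0.001, 1.332]
contact_force: [0.7, -0.3, 0.5]
grip_width: 26.3
finger_force: 0.0
yaw 76.3 tool shift mm [426.  295.5 120.6]
```

```bash
python3 -m creep '[{"hand":0,"tx":0.042,"ty":0.03,"tz":0.012,"spin":0},{"hand":0,"tx":0.042,"ty":0.03,"tz":0.012,"spin":0},{"hand":0,"tx":0.042,"ty":0.03,"tz":0.012,"spin":0},{"hand":0,"tx":0.042,"ty":0.03,"tz":0.012,"spin":0},{"hand":0,"tx":0.042,"ty":0.03,"tz":0.012,"spin":0}]'; python3 -m creep '[{"hand":0,"tx":0.042,"ty":0.03,"tz":0.012,"spin":0},{"hand":0,"tx":0.042,"ty":0.03,"tz":0.012,"spin":0},{"hand":0,"tx":0.042,"ty":0.03,"tz":0.012,"spin":0},{"hand":0,"tx":0.042,"ty":0.03,"tz":0.012,"spin":0},{"hand":0,"tx":0,"ty":0,"tz":0,"spin":0}]'
python3 -c "
from h import *
rel([515,-165,120]);cap('wrist','w1')"
```

```text
time: 1.6
tool_pos: [323.4, -339.2, 180.4]
tcp_rot: [3.141, 0.0, 1.329]
contact_force: [0.6, -1.4, 0.1]
grip_width: 0.6
finger_force: 0.0
time: 2.22
tool_pos: [479.9, -202.6, 131.5]
tcp_rot: [-3.14, -0.001, 1.334]
contact_force: [-0.1, -0.1, -0.0]
grip_width: 0.3
finger_force: 0.0
yaw 76.5 tool shift mm [44.8 25.4 11.6]
```

View pics/w1.png

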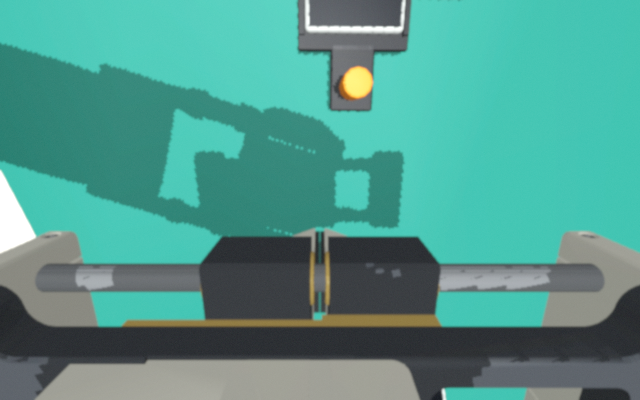

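The wrist view shows the post top at (357,82). The tray's edges run nearly parallel to tool x, so the yaw is right.

```bash
python3 - <<'E'
from h import *
w=dict(np.load('pics/w1.npz'));s=dict(np.load('pics/s0.npz'))
print('post',onz(w,357,82,63),tri((w,357,82),(s,302.3,215.3)))
l=[onz(w,u,v,21)[:2] for u,v in((300,49),(407,49))];d=l[1]-l[0];print('edge deg',np.degrees(np.arctan2(d[1],d[0])),np.linalg.norm(d))
p=onz(w,357,82,63); y=np.array([.23,.973,0]); t=p-45*y; t[2]=50; rel(t)
E
```

```text
post [ 526.4855269  -118.53518971   63.        ] (array([ 526.85699264, -118.07654627,   60.59001032]), np.float64(0.6260280654984215))
edge deg -13.615467060966385 81.43905528750734
yaw 76.4 tool shift mm [49.2 26.6 82. ]
```

```bash
python3 -m creep '[{"hand":0,"tx":0.024,"ty":0.0135,"tz":0.02,"spin":0},{"hand":0,"tx":0.024,"ty":0.0135,"tz":0.02,"spin":0},{"hand":0,"tx":0,"ty":0,"tz":0.02,"spin":0},{"hand":0,"tx":0,"ty":0,"tz":0.02,"spin":0},{"hand":0,"tx":0,"ty":0,"tz":0,"spin":0}]'; python3 -m creep '[{"hand":0,"tx":0.01,"ty":0,"tz":0,"spin":0},{"hand":0,"tx":0.01,"ty":0,"tz":0,"spin":0},{"hand":0,"tx":0.01,"ty":0,"tz":0,"spin":0},{"hand":0,"tx":0.01,"ty":0,"tz":0,"spin":0},{"hand":0,"tx":0.01,"ty":0,"tz":0,"spin":0}]'
python3 -m creep '[{"hand":0,"tx":0.01,"ty":0,"tz":0,"spin":0},{"hand":0,"tx":0.01,"ty":0,"tz":0,"spin":0},{"hand":0,"tx":0.01,"ty":0,"tz":0,"spin":0},{"hand":0,"tx":0.005,"ty":0,"tz":0,"spin":0},{"hand":0,"tx":0,"ty":0,"tz":0,"spin":0}]'
python3 -c "
from h import *
rel([526.5+83*.23-20*.23,-118.5+.973*63,50])"
```

```text
time: 2.9
tool_pos: [514.5, -165.7, 51.8]
tcp_rot: [-3.139, -0.0, 1.331]
contact_force: [0.4, 0.4, 0.0]
grip_width: 0.5
finger_force: 0.0
time: 3.52
tool_pos: [528.2, -115.9, 53.1]
tcp_rot: [3.141, 0.0, 1.334]
contact_force: [-0.3, -2.9, 2.2]
grip_width: 0.2
finger_force: 1.2
time: 4.15
tool_pos: [535.6, -81.6, 52.4]
tcp_rot: [-3.14, -0.0, 1.334]
contact_force: [-0.1, -0.4, -0.4]
grip_width: 0.3
finger_force: 0.0
yaw 76.5 tool shift mm [25.  -0.4  2.4]
```

```bash
python3 -m creep '[{"hand":0,"tx":0.007,"ty":0,"tz":0,"spin":0},{"hand":0,"tx":0.007,"ty":0,"tz":0,"spin":0},{"hand":0,"tx":0.004,"ty":0,"tz":0,"spin":0}]'; for i in 1 2; do :; done
python3 -m creep '[{"hand":0,"tx":0.002,"ty":0,"tz":0,"spin":0},{"hand":0,"tx":0.002,"ty":0,"tz":0,"spin":0}]'
python3 -m creep '[{"hand":0,"tx":0.002,"ty":0,"tz":0,"spin":0},{"hand":0,"tx":0.001,"ty":0,"tz":0,"spin":0}]'
```

```text
time: 4.53
tool_pos: [539.9, -64.4, 52.5]
tcp_rot: [-3.141, 0.0, 1.334]
contact_force: [-0.4, -1.2, -1.2]
grip_width: 0.4
finger_force: 1.1
time: 4.78
tool_pos: [540.8, -60.8, 52.5]
tcp_rot: [-3.141, 0.0, 1.334]
contact_force: [-1.7, -1.9, -2.0]
grip_width: 0.7
finger_force: 1.1
time: 5.03
tool_pos: [541.6, -57.9, 52.6]
tcp_rot: [-3.141, 0.0, 1.334]
contact_force: [-1.9, -2.0, -2.5]
grip_width: 0.4
finger_force: 1.1
```

```bash
python3 -m creep '[{"hand":0,"tx":0.002,"ty":0,"tz":0,"spin":0},{"hand":0,"tx":0.001,"ty":0,"tz":0,"spin":0}]'
python3 -m creep '[{"hand":0,"tx":0.002,"ty":0,"tz":0,"spin":0},{"hand":0,"tx":0.001,"ty":0,"tz":0,"spin":0}]'
```

```text
time: 5.28
tool_pos: [542.2, -55.6, 52.6]
tcp_rot: [-3.141, 0.001, 1.334]
contact_force: [-3.8, -7.0, -3.3]
grip_width: 0.4
finger_force: 4.0
time: 5.52
tool_pos: [542.2, -55.3, 52.7]
tcp_rot: [-3.141, 0.005, 1.335]
contact_force: [-7.3, -19.8, -0.7]
grip_width: 0.9
finger_force: 10.4
```

```bash
python3 -m creep '[{"hand":0,"tx":0,"ty":0,"tz":0,"spin":0},{"hand":0,"tx":-0.02,"ty":0,"tz":0,"spin":0},{"hand":0,"tx":-0.02,"ty":0,"tz":-0.02,"spin":0},{"hand":0,"tx":0,"ty":0,"tz":-0.05,"spin":0},{"hand":0,"tx":0,"ty":0,"tz":-0.05,"spin":0}]'; python3 -m creep '[{"hand":0,"tx":0,"ty":0,"tz":-0.02,"spin":-5.5},{"hand":0,"tx":0,"ty":0,"tz":0,"spin":-6}]'
python3 - <<'E'
from h import *
rel([526,211,190])
w=cap('top','t2')
h=cv2.cvtColor(w['color'],cv2.COLOR_RGB2HSV);m=cv2.inRange(h,(3,150,80),(16,255,255));m[:200]=0;m[245:]=0;m[:,:300]=0;m[:,370:]=0
ys,xs=np.nonzero(m);print(len(xs),xs.mean() if len(xs) else 0,ys.mean() if len(xs) else 0)
E
```

```text
time: 6.15
tool_pos: [534.0, -91.5, 174.3]
tcp_rot: [3.141, -0.001, 1.333]
contact_force: [-0.3, -1.4, 0.2]
grip_width: 0.4
finger_force: 0.0
time: 6.4
tool_pos: [535.3, -91.5, 195.5]
tcp_rot: [3.135, 0.001, 1.538]
contact_force: [0.1, -0.5, 0.8]
grip_width: 0.1
finger_force: 0.0
yaw 88.1 tool shift mm [302.1 -19.3   5.1]
58 320.2413793103448 210.8793103448276
```

```bash
python3 -m creep '[{"hand":0,"tx":0.05,"ty":-0.005,"tz":0,"spin":0},{"hand":0,"tx":0.05,"ty":-0.005,"tz":0,"spin":0},{"hand":0,"tx":0.05,"ty":-0.005,"tz":0,"spin":0},{"hand":0,"tx":0.05,"ty":-0.005,"tz":0,"spin":0},{"hand":0,"tx":0.02,"ty":0,"tz":0,"spin":0}]'; python3 -m creep '[{"hand":0,"tx":0,"ty":0,"tz":0,"spin":0}]'
python3 - <<'E'
from h import *
rel([526,211,190]);cap('wrist','w3');cap('top','t3')
E
```

```text
time: 7.08
tool_pos: [521.4, 132.1, 192.8]
tcp_rot: [3.141, -0.001, 1.535]
contact_force: [0.1, -0.6, -0.6]
grip_width: 0.4
finger_force: 0.0
time: 7.2
tool_pos: [521.7, 130.8, 192.7]
tcp_rot: [3.141, -0.001, 1.536]
contact_force: [-0.2, -0.7, -0.1]
grip_width: 0.6
finger_force: 0.0
yaw 88.0 tool shift mm [80.3  1.5  2.7]
```

View pics/w3.png

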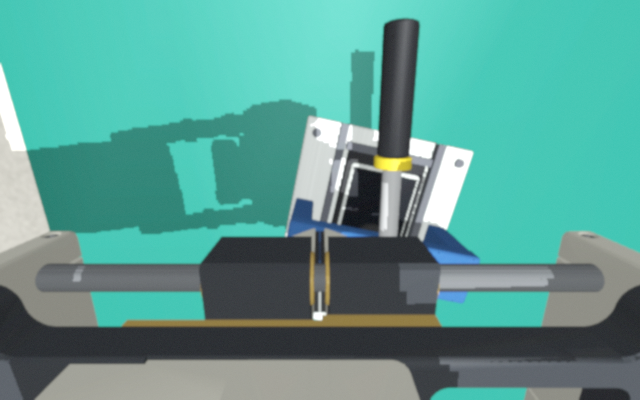

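View pics/t3.png

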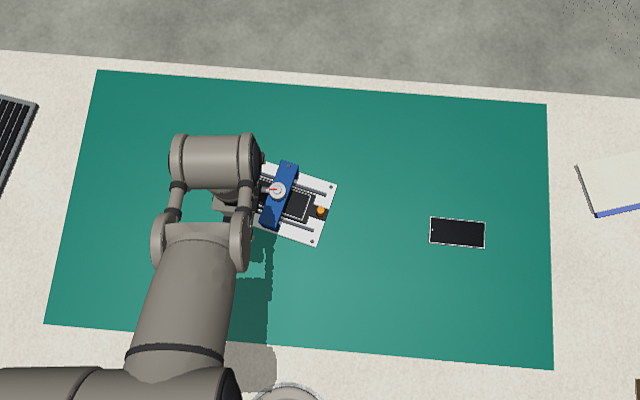

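The wrist view shows the handle's axis from its ring at (393,162) to its tip at (402,25). In the top view the post at (320,211) is close to the base plate, so the tray is home.

```bash
python3 - <<'E'
from h import *
w=dict(np.load('pics/w3.npz'))
a,b=onz(w,394.5,168,115),onz(w,400.5,30,115);d=b-a;ang=np.arctan2(d[1],d[0])
print(a,b,np.degrees(ang)); s=dict(np.load('pics/s0.npz')); print('ring tri',tri((w,393,162),(s,405.1,186.2)))
H=a-98*d/np.linalg.norm(d);print('axis est',H)
g=H+140*d/np.linalg.norm(d);print('grip',g)
rel(g+np.array([-45,0,-7]))
E
```

```text
[579.23943694 162.84585017 115.        ] [580.33113068 253.85448418 115.        ] 89.31274164395873
ring tri (array([578.14690277, 168.42489204, 117.05474867]), np.float64(1.9831830148648333))
axis est [578.06396286  64.85290012 115.        ]
grip [579.74321155 204.84282877 115.        ]
yaw 87.9 tool shift mm [76.3 10.1 84.6]
```

```bash
python3 -m creep '[{"hand":0,"tx":0.04,"ty":0.003,"tz":0.02,"spin":0},{"hand":0,"tx":0.036,"ty":0.002,"tz":0.02,"spin":0},{"hand":0,"tx":0.002,"ty":0,"tz":0.022,"spin":0},{"hand":0,"tx":0,"ty":0,"tz":0.022,"spin":0},{"hand":0,"tx":0,"ty":0,"tz":0,"spin":0}]'
python3 -m creep '[{"hand":0,"tx":0,"ty":0.005,"tz":0,"spin":0},{"hand":0,"tx":0,"ty":0.005,"tz":0,"spin":0},{"hand":0,"tx":0,"ty":0.003,"tz":0,"spin":0}]'
```

```text
time: 7.92
tool_pos: [528.9, 205.8, 107.2]
tcp_rot: [-3.138, 0.001, 1.533]
contact_force: [-0.1, -0.1, 0.1]
grip_width: 0.8
finger_force: 0.0
time: 8.3
tool_pos: [543.5, 206.6, 109.5]
tcp_rot: [3.14, -0.0, 1.534]
contact_force: [-0.6, 0.1, 0.4]
grip_width: 0.2
finger_force: 0.0
```

```bash
python3 -m creep '[{"hand":0,"tx":0,"ty":0.004,"tz":0,"spin":0},{"hand":0,"tx":0.002,"ty":0.0095,"tz":0,"spin":4},{"hand":0,"tx":0.002,"ty":0.0095,"tz":0,"spin":4}]'
python3 -m creep '[{"hand":0,"tx":0.002,"ty":0.0095,"tz":0,"spin":4},{"hand":0,"tx":0.002,"ty":0.0095,"tz":0,"spin":4}]'
python3 - <<'E'
from h import *
o=get_obs();p=o['tool_pos'][:2]-[574,70];y=o['tcp_rot'][2];x=np.array([np.cos(y),np.sin(y)]);print(np.degrees(y),p@x,p@[x[1],-x[0]])
E
```

```text
time: 8.68
tool_pos: [565.1, 209.1, 108.5]
tcp_rot: [-3.139, 0.001, 1.393]
contact_force: [-4.1, -1.6, 1.7]
grip_width: 0.4
finger_force: 1.5
time: 8.93
tool_pos: [584.5, 209.0, 108.4]
tcp_rot: [-3.139, 0.002, 1.253]
contact_force: [-4.7, -1.4, 0.1]
grip_width: 0.6
finger_force: 1.5
71.81227931341688 135.31663323083725 -33.38349113473203
```

```bash
python3 -m creep '[{"hand":0,"tx":0.002,"ty":0.0095,"tz":0,"spin":4},{"hand":0,"tx":0.001,"ty":0.0048,"tz":0,"spin":2},{"hand":0,"tx":0.001,"ty":0.0048,"tz":0,"spin":2}]'
python3 -m creep '[{"hand":0,"tx":0.0005,"ty":0.0024,"tz":0,"spin":1},{"hand":0,"tx":0.0005,"ty":0.0024,"tz":0,"spin":1}]'
python3 -m creep '[{"hand":0,"tx":0.0005,"ty":0.0024,"tz":0,"spin":1}]'
```

```text
time: 9.3
tool_pos: [604.0, 206.1, 108.5]
tcp_rot: [-3.14, 0.001, 1.115]
contact_force: [-3.8, -1.0, 0.6]
grip_width: 0.3
finger_force: 1.4
time: 9.55
tool_pos: [609.0, 204.9, 108.6]
tcp_rot: [-3.141, 0.0, 1.08]
contact_force: [-3.7, -1.4, 0.3]
grip_width: 0.4
finger_force: 1.4
time: 9.68
tool_pos: [611.5, 204.3, 108.6]
tcp_rot: [-3.141, 0.0, 1.062]
contact_force: [-3.1, 0.2, -0.6]
grip_width: 0.7
finger_force: 1.4
```

Yaw is 60.8° and the force is still only friction. I'll go on in 1° steps, one row per call.

```bash
python3 -m creep '[{"hand":0,"tx":0.0005,"ty":0.0024,"tz":0,"spin":1}]' | grep -E "time|pos|force"
python3 -m creep '[{"hand":0,"tx":0.0005,"ty":0.0024,"tz":0,"spin":1}]'| grep -E "pos|force"
python3 -m creep '[{"hand":0,"tx":0.0005,"ty":0.0024,"tz":0,"spin":1}]'| grep -E "pos|force"
```

```text
time: 9.8
tool_pos: [613.9, 203.6, 108.6]
contact_force: [-4.0, -1.0, 0.8]
finger_force: 1.4
tool_pos: [616.3, 202.8, 108.7]
contact_force: [-2.4, -0.7, 0.3]
finger_force: 1.4
tool_pos: [618.7, 202.0, 108.6]
contact_force: [-3.5, -1.1, -0.2]
finger_force: 1.4
```

```bash
python3 -m creep '[{"hand":0,"tx":0.0005,"ty":0.0024,"tz":0,"spin":1}]' | grep -E "time|pos|force"
python3 -m creep '[{"hand":0,"tx":0.0005,"ty":0.0024,"tz":0,"spin":1}]'| grep -E "pos|force"
```

```text
time: 10.18
tool_pos: [621.0, 201.1, 108.7]
contact_force: [-3.4, -1.1, 1.5]
finger_force: 1.4
tool_pos: [622.9, 200.4, 108.6]
contact_force: [-6.6, 1.1, 0.5]
finger_force: 3.0
```

```bash
python3 -m creep '[{"hand":0,"tx":0.0005,"ty":0.0024,"tz":0,"spin":1}]' | grep -E "time|pos|rot|force"
```

```text
time: 10.42
tool_pos: [624.3, 200.0, 108.3]
tcp_rot: [-3.139, 0.001, 0.958]
contact_force: [-8.6, 2.6, 2.0]
finger_force: 4.4
```

```bash
python3 -m creep '[{"hand":0,"tx":0.0005,"ty":0.0024,"tz":0,"spin":1}]' | grep -E "time|pos|rot|force"
```

```text
time: 10.55
tool_pos: [626.2, 199.3, 108.3]
tcp_rot: [-3.138, 0.001, 0.94]
contact_force: [-9.0, 3.0, 2.3]
finger_force: 4.4
```

```bash
python3 -m creep '[{"hand":0,"tx":0.0005,"ty":0.0024,"tz":0,"spin":1}]' | grep -E "time|pos|rot|force"
```

```text
time: 10.68
tool_pos: [628.4, 198.3, 108.2]
tcp_rot: [-3.138, 0.001, 0.923]
contact_force: [-8.7, 2.7, 1.8]
finger_force: 4.3
```

```bash
python3 -m creep '[{"hand":0,"tx":0.0005,"ty":0.0024,"tz":0,"spin":1}]' | grep -E "time|pos|rot|force"; python3 -m creep '[{"hand":0,"tx":0.0005,"ty":0.0024,"tz":0,"spin":1}]' | grep -E "time|pos|rot|force"
```

```text
time: 10.8
tool_pos: [630.7, 197.3, 108.3]
tcp_rot: [-3.138, 0.001, 0.906]
contact_force: [-8.1, 3.1, 0.3]
finger_force: 4.2
time: 10.92
tool_pos: [633.0, 196.2, 108.3]
tcp_rot: [-3.138, 0.001, 0.888]
contact_force: [-8.2, 3.1, 1.1]
finger_force: 4.1
```

```bash
python3 -m creep '[{"hand":0,"tx":0.0005,"ty":0.0024,"tz":0,"spin":1}]' | grep -E "time|pos|rot|force"; python3 -c "
from h import *
cap('top','t4');c=cap('scene','s4')['color'][165:240,330:460]
cv2.imwrite('pics/s4c.png',cv2.cvtColor(cv2.resize(c,None,fx=6,fy=6,interpolation=cv2.INTER_CUBIC),cv2.COLOR_RGB2BGR))"
```

```text
time: 11.05
tool_pos: [635.2, 195.1, 108.4]
tcp_rot: [-3.139, 0.001, 0.871]
contact_force: [-8.0, 2.7, 0.7]
finger_force: 3.9
```

View pics/s4c.png

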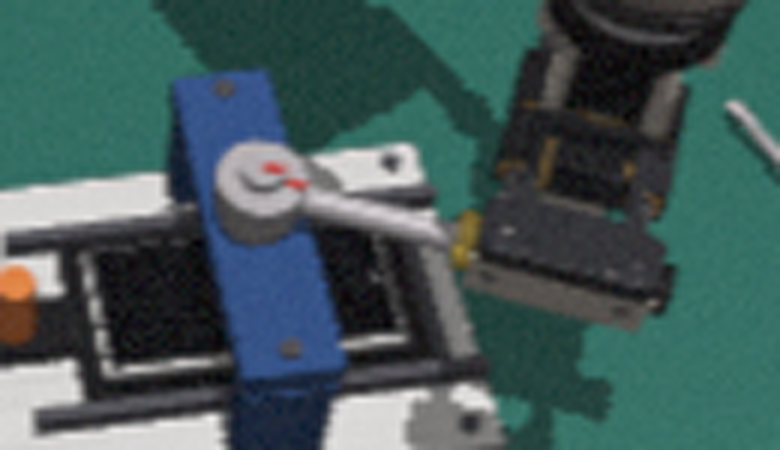

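The red marks at (275,168) and (296,184) are visibly offset, so the wrench has broken over. Both the travel (about 0.09 rad) and the force drop (about 0.07) agree. I'll take one last small step for margin, then back off slowly.

```bash
python3 -m creep '[{"hand":0,"tx":0.0004,"ty":0.0016,"tz":0,"spin":0.7}]' | grep -E "time|pos|force"; python3 -m creep '[{"hand":0,"tx":0,"ty":-0.004,"tz":0,"spin":0},{"hand":0,"tx":0,"ty":-0.005,"tz":0,"spin":0},{"hand":0,"tx":0,"ty":-0.006,"tz":0,"spin":0},{"hand":0,"tx":0,"ty":-0.01,"tz":0,"spin":0},{"hand":0,"tx":0,"ty":-0.02,"tz":0,"spin":0}]'; python3 -m creep '[{"hand":0,"tx":0,"ty":-0.02,"tz":0,"spin":0},{"hand":0,"tx":0,"ty":-0.01,"tz":-0.04,"spin":0},{"hand":0,"tx":0,"ty":-0.02,"tz":-0.05,"spin":0},{"hand":0,"tx":0,"ty":-0.04,"tz":-0.03,"spin":0},{"hand":0,"tx":0,"ty":0,"tz":0,"spin":0}]'
python3 -c "
from h import *
c=cap('scene','s5')['color'][165:240,330:460];d=cap('top','t5')['color'][145:225,200:330]
cv2.imwrite('pics/c5.png',cv2.cvtColor(cv2.resize(np.vstack([c[:45],d]),None,fx=4.5,fy=4.5,interpolation=cv2.INTER_CUBIC),cv2.COLOR_RGB2BGR))"
```

```text
time: 11.28
tool_pos: [636.7, 194.3, 108.4]
contact_force: [-7.1, 2.7, 0.6]
finger_force: 3.7
time: 11.9
tool_pos: [604.7, 223.0, 109.1]
tcp_rot: [3.14, -0.002, 0.858]
contact_force: [0.8, 0.2, 0.2]
grip_width: 0.3
finger_force: 0.0
time: 12.52
tool_pos: [534.6, 284.4, 232.2]
tcp_rot: [3.139, -0.006, 0.863]
contact_force: [-0.0, -0.9, -0.4]
grip_width: 0.6
finger_force: 0.0
```

View pics/c5.png

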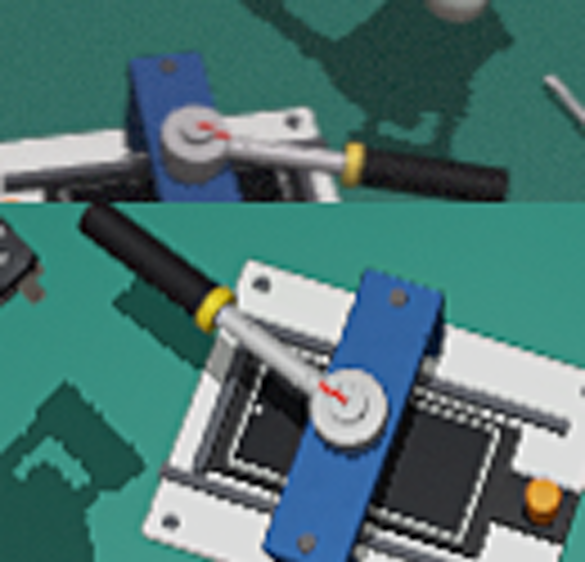

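The red marks are lined up again and the gripper is clear of everything. I'll check the handle angle from the ring at top (248,168.5) and hand in if it's good.

```bash
python3 - <<'E'
from h import *
b=dict(np.load('pics/t5.npz'));H=onz(b,277.5,190.3,127);tip=onz(b,200+95/4.5,145+(215-202.5)/4.5,115);r=onz(b,248,168.5,115)
for g in(tip,r):
    a=np.degrees(np.arctan2(*(g-H)[1::-1]));print(a,'spindle',2.17-np.radians(a+13.4))
from plant import close_job
print(close_job())
E
```

```text
57.09793413438086 spindle 0.9395789335009554
57.16409393883561 spindle 0.9384242270807444
the job is handed in; nothing more can be done
None
```

The job is handed in: the tray is home against its stop, and the wrench clicked at about 0.1 rad and was released. The clamp is tight at about 0.94 rad by camera, and the other items were never touched; no verdict came back on hand-in.

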